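# Close a three-plate hand mould and hold it shut

## Task

Close the small hand mould on the bench: put the bare cavity plate over the two dowels of the mould base, then the blue top plate with its black handle over the same dowels, square on the pile. Press the pile down against the sprung ejector pad until all three parts are fully home with no gap, and finish while still holding it pressed shut with the gripper, not letting go. Leave the meter, bottle, screw tray and screwdriver where they are.

Things in the scene. Friction and masses are not known exactly. Their poses are not given: they have to be found in the camera images.
- mould_base: Fixed lower mould: dark foot 150 x 80 x 6 mm, steel block 124 x 48 mm on it, block top 28 mm above the bench. Two upright brass dowels, 10 mm diameter, at x = +48 and -48 mm, y = 0, stand 30 mm above the block top; the last 6 mm taper to 4 mm diameter. Origin on the bench under its centre; x along its long side, z up. A half turn about z makes no difference.
- ejector (a joint): Travel (m) of the red sprung pad, 62 x 36 mm, in the middle of the block top. 0: fully up, 6 mm above the block; grows when pressed; 0.006: level with the block, mould closed. Spring 8 N at 0, 12.8 N at 0.006: under the plates' weight alone (4.5 N, give or take a quarter) the pile rides 6 mm high; closing takes a further push of 7 to 9.5 N.
- cavity_plate: Loose bare aluminium plate 124 x 56 x 12 mm, 0.2 kg, lying flat, with a rectangular window 38 x 24 mm in the middle and two through holes of 12 mm diameter at x = +48 and -48 mm (y = 0). Grasp it across its 56 mm width. Origin: centre of its underside; x along its long side, z up. Either way round fits.
- top_plate: Loose blue plate 124 x 56 x 12 mm, 0.26 kg, lying flat, with two through holes of 12 mm diameter at x = +48 and -48 mm (y = 0) and on top in the middle a black block handle 50 mm long (x), 24 mm wide (y), 34 mm high (its top 46 mm above the underside). Origin: centre of its underside; x along its long side, z up. Either way round fits.
- meter: Bystander: yellow hand-held meter lying flat, 150 x 78 x 39 mm. Origin: centre of its underside.
- spray_can: Bystander: upright white bottle with a red cap, 52 mm diameter, 130 mm high. Origin: centre of its underside.
- screw_tray: Bystander: green open tray with four compartments, 100 x 120 x 40 mm. Origin: centre of its underside.
- screwdriver: Bystander: screwdriver lying flat on the bench. Origin near its middle.
Things that resemble listed ones, but are neither listed nor needed, are in the scene too. There is more than one size of the mould_base; the job needs the smaller. Of the things shaped like the cavity_plate, the aluminium one is meant.

How it is judged:
By the outcome, as a careful person would: the job done as asked, in the order asked, and still so for the second after the job is handed in, while the arm keeps its last pose, push and grip.
It also fails if it takes over 50 s, if anything falls off the work surface, if the arm or the gripper's body presses on something with over 40 N, if the wrist force passes 120 N, or if a joint passes its speed limit or range.

## Robot

A 6-joint arm with a two-finger parallel gripper is mounted at the origin on the work surface. World frame = base frame: x ahead of the robot, y to its left, z up, the work surface at z = 0. Lengths are in m, angles in rad, forces in N, time in s.
With the tool pointing down it reaches from about 0.375 to 0.9 m from the base axis. Payload 3.1 kg.
Tool frame: the origin (TCP) lies between the finger pads; the fingertips stand manip.finger_overhang ahead of it and the grasp point (between the pads) lies 5 mm behind it (manip.finger_overhang is the distance from the TCP to the fingertips, in m); z points along the fingers, y is the line along which they close (so a half turn about z gives the same grasp; the last joint's range is limited). The gripper opens to 85 mm and grips with 20 to 120 N. Pads are 22 mm wide; open, the fingers measure 114 mm over their backs; the gripper's body (76 mm by 85 mm) begins 54 mm behind the grasp point. The pads swing forward as they close: fully open they stand 13 mm farther back than shut.
Start: joints at [-1.486, 0.527, 1.433, -0, 1.181, -0.178], TCP at [0.162, -0.604, 0.245] pointing down, gripper open.
Joint ranges: [-3.08, 3.08], [-0.75, 2.2], [0.22, 2.44], [-1.43, 4.57], [0, 2.65], [-2.85, 2.85]. Speed limits (rad/s): [2.79, 2.79, 3.14, 3.14, 3.14, 3.14].

## Interface

Orientations are given as a unit quaternion [x, y, z, w].
In Python, from station import manip gives the robot as it stands.
- The arm moves only by the tool drive_tool, never from a script. Its argument "plan" is a list of rows, each a list of 7 numbers: the shift along the tool's x, y, z in m, then the turn, a rotation vector about the tool's x, y, z in degrees, then the opening, from -1 (shut) to 1 (fully open). In form: [[x, y, z, wx, wy, wz, gripper], ...]. A call has 1 to 10 rows; each row shifts and turns the commanded pose from where the row before left it, along the tool's axes as they then stand; what a row does not reach is not made up. A row lasts 1/10 s, in which the tool goes at most 50 mm and 8.59 degrees, less where a joint would pass 70% of its speed; a pose out of reach is approached as far as the arm can. A call is refused whole if a number of a shift passes 0.05 or a number of a turn 8.59, either way. A call with a gripper value outside its range is refused whole. The fingers move at their own pace and stop on an object; "newtons" is the grip in N (left out, the last holds). Time passes only in rows, so rows that do not move let the fingers close. It gives the time, the measured TCP pose, the force, the opening and the grip force at its end, in the units of the state.
- manip.sense(): the state, without advancing time (a new reading comes with each control period).
- manip.snapshot(name): name is "scene" or "top" or "wrist"; returns a dict with "image" (384x512x3 uint8, red, green, blue), "z_map" (384x512 float32, m along the optical axis (not along the pixel's ray), 0 where there is no reading), "fov_y" (degrees; the focal length in pixels is half the picture's height over the tangent of half this angle, whatever the lens; pixels are square), "cx", "cy" (the principal point, pixels), "extrinsics" (4x4, takes a point from camera to world coordinates); the wrist camera has in their place "mount" (4x4, takes a point from camera to tool coordinates, whose origin is the TCP and whose axes are the flange's). Camera axes: x right, y up, looking along -z (the intrinsics and any distortion apply to the point x, -y, -z); pixel columns grow to the right and rows downward; lengths in m; the calibration is good to about 2 mm. A picture is of the moment at which its call begins: read the wrist's pose just before it.
- manip.sign_off(): hands the job in; it is judged then, once.
The state is a dict: "t": time; "q": joint angles; "qd": joint speeds; "tau": joint torques, N m; "tcp_pos": TCP position; "tool_rot": TCP orientation; "force": force on the tool from outside, world axes, zero at the start; "ft_torque": the same for the moment, N m; "finger_gap": opening from 0.0 (shut) to 1.0 (fully open); "gripper_force": force on a finger pad.
Only numpy, scipy, OpenCV 4.12 (cv2) and the standard library are available. Lean on these libraries where they do the work, as an engineer would, in place of code of your own. Each camera call takes 0.05 s, during which the arm holds its last target. There are 200 camera calls.

## Working session

There is one attempt and no reset: what is moved stays moved. The work goes in short steps, Python scripts to look and compute and a tool call to move; the robot and the scene stay as the last step left them, time stands still between calls to the robot, and variables do not carry over. Pictures are saved under pics/ and viewed, at most 10 in all, crops included, and the job is handed in when it is done.

Besides the shell and the picture viewer there is one more tool, called after ">>>" as name([rows], argument=value, ...), one row to a line, values as JSON. drive_tool: Moves the arm, as the interface text tells. Its arguments: {"type":"object","properties":{"plan":{"type":"array"},"newtons":{"type":"number"}},"required":["plan"]}

```bash
mkdir -p pics; ls; cat > h.py <<'E'
import numpy as np,cv2
from station import manip
def snap(n,save=None):
    s=manip.sense(); d=manip.snapshot(n)
    if n=='wrist':
        from scipy.spatial.transform import Rotation as R
        T=np.eye(4);T[:3,:3]=R.from_quat(s['tool_rot']).as_matrix();T[:3,3]=s['tcp_pos'];d['extrinsics']=T@np.array(d['mount'])
    if save: cv2.imwrite('pics/'+save,d['image'][:,:,::-1])
    d['s']=s; np.save('/tmp/'+n+'.npy',d,allow_pickle=True); return d
def load(n): return np.load('/tmp/'+n+'.npy',allow_pickle=True).item()
def pt(d,u,v,z=None):
    """world point of pixel: from depth, or on plane world z"""
    f=192/np.tan(np.radians(d['fov_y'])/2); E=np.array(d['extrinsics'])
    r=np.stack([(np.asarray(u,float)-d['cx'])/f,-(np.asarray(v,float)-d['cy'])/f,-np.ones_like(np.asarray(u,float))],-1)
    if z is None: return (r*d['z_map'][np.int_(np.round(v)),np.int_(np.round(u))][...,None])@E[:3,:3].T+E[:3,3]
    w=r@E[:3,:3].T; return E[:3,3]+w*((z-E[2,3])/w[...,2])[...,None]
E
python3 - <<'E'
from h import *
for n in('top','scene'):
    d=snap(n,n+'0.png'); print({k:v for k,v in d.items() if k not in('image','z_map','s')})
print(d['s'],manip.finger_overhang)
E
```

```text
pics
{'fov_y': 57.22432511829712, 'cx': 256.30288097597906, 'cy': 195.94609618464122, 'extrinsics': array([[-0.02519057,  0.99742604, -0.06713222,  0.48409546],
       [-0.99949243, -0.02643895, -0.01777263, -0.00598934],
       [-0.01950179,  0.06665045,  0.99758578,  1.19321983],
       [ 0.        ,  0.        ,  0.        ,  1.        ]])}
{'fov_y': 52.7496139056458, 'cx': 253.2667338887565, 'cy': 189.50035859982412, 'extrinsics': array([[ 0.29998064, -0.82901456,  0.47196025,  1.08775296],
       [ 0.95384615,  0.25353491, -0.16092723, -0.16619221],
       [ 0.01375262,  0.49845252,  0.86680791,  0.98394572],
       [ 0.        ,  0.        ,  0.        ,  1.        ]])}
{'t': 0.05, 'q': array([-1.48651055e+00,  5.28420697e-01,  1.43390298e+00, -1.39237828e-05,
        1.18143806e+00, -1.78485962e-01]), 'qd': array([-0.00014534,  0.0007329 , -0.00196795, -0.00082376, -0.00107111,
       -0.00145433]), 'tau': array([ 2.01580508e-05, -4.43687832e+01, -1.78780657e+01, -2.77595755e-04,
        3.83447143e-03, -4.84217296e-06]), 'tcp_pos': array([ 0.16232261, -0.6028319 ,  0.24436133]), 'tool_rot': array([ 9.91380355e-01,  1.31010743e-01,  4.46323005e-05, -1.08364153e-03]), 'force': array([ 0.00507449,  0.16960974, -0.34397951]), 'ft_torque': array([-0.01994104,  0.00398115, -0.02889278]), 'gripper_force': 0.0, 'finger_gap': 1.0000638380641313} 0.014
```

View pics/top0.png

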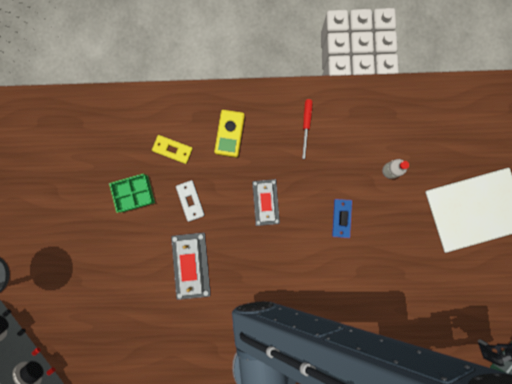

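View pics/scene0.png

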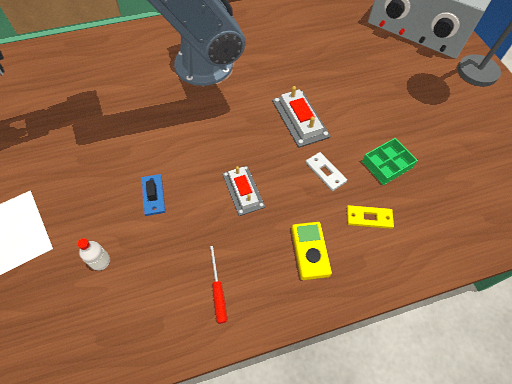

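In the top view the two moulds are at (265,202), the smaller one, and (189,266). The cavity-shaped plates are at (189,200), pale metal, and (172,149), yellow. The blue top plate is at (343,218). I choose the small base and the pale plate, and will confirm both in a crop and by measured sizes.

```bash
python3 - <<'E'
from h import *
d=load('top'); im=d['image']
c=cv2.resize(im[135:305,140:365],None,fx=3.5,fy=3.5,interpolation=cv2.INTER_CUBIC); cv2.imwrite('pics/crop1.png',c[:,:,::-1])
V,U=np.mgrid[0:384,0:512]; P=pt(d,U,V)
for nm,(u,v,r),(lo,hi) in [('plate',(189,200,24),(.006,.03)),('yel',(172,149,24),(.006,.03)),('blue',(343,218,26),(.006,.06)),('base',(265,202,28),(.003,.08)),('baseblk',(265,202,28),(.02,.08)),('big',(189,266,40),(.003,.08))]:
    m=(abs(U-u)<r)&(abs(V-v)<r)&(P[...,2]>lo)&(P[...,2]<hi)&(d['z_map']>0)
    n,l,st,_=cv2.connectedComponentsWithStats(m.astype('uint8')); k=1+np.argmax(st[1:,4]); m=l==k
    q=P[m]; (cx,cy),wh,a=cv2.minAreaRect((q[:,:2]*1000).astype('float32'))
    print(nm,m.sum(),'c',round(cx,1),round(cy,1),'wh',np.round(wh,1),'ang',round(a,1),'z med',np.round(np.percentile(q[:,2],[5,50,95]),4),'rgb',im[m].mean(0).round())
E
```

```text
plate 531 c 554.8 241.9 wh [126.2  62.3] ang 17.7 z med [0.0086 0.0131 0.0168] rgb [208. 211. 207.]
yel 524 c 733.6 299.5 wh [126.   58.6] ang 68.9 z med [0.0085 0.0135 0.0176] rgb [222. 209.  63.]
blue 627 c 483.2 -267.9 wh [ 60.5 125. ] ang 83.5 z med [0.0096 0.0141 0.0488] rgb [ 55.  89. 135.]
base 1132 c 539.0 -16.9 wh [110.6 173.7] ang 85.5 z med [0.004  0.012  0.0376] rgb [157. 129. 124.]
baseblk 542 c 544.3 -16.2 wh [124.1  47.9] ang 3.3 z med [0.0266 0.0315 0.0388] rgb [203. 151. 145.]
big 2315 c 347.1 240.1 wh [243.9 183.3] ang 15.7 z med [0.0045 0.023  0.0514] rgb [150. 121. 115.]
```

View pics/crop1.png

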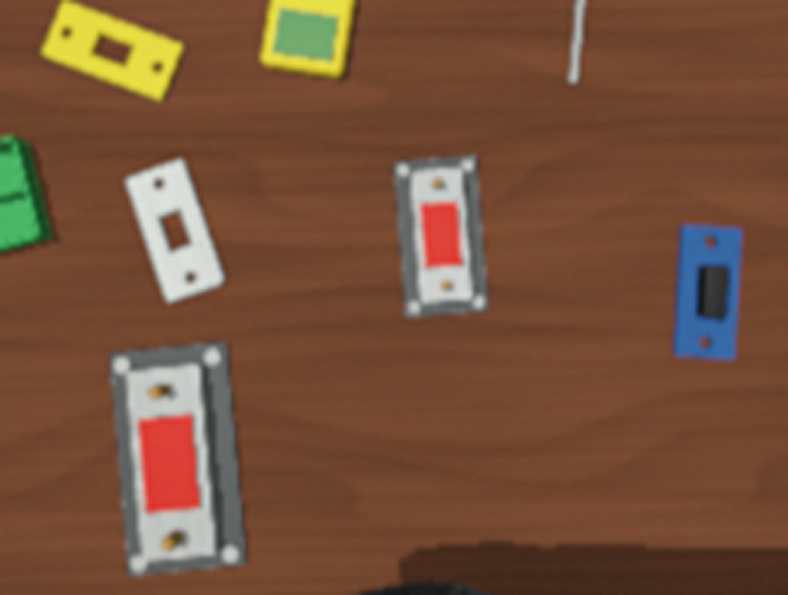

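The crop confirms it. The aluminium plate with round holes and a window is centre-left at (175,230), the small mould with two dowels is at (440,235), and the blue plate with black handle is at (708,292). The measured sizes match: block 124x48 and plate 126x62 by depth. On the way to the plate I'll pause above the blue plate and the base for wrist views.

>>> drive_tool([
  [0.039,-0.024,0,0,0,0,1],
  [0.039,-0.024,0,0,0,0,1],
  [0.039,-0.024,0,0,0,0,1],
  [0.039,-0.024,0,0,0,0,1],
  [0.039,-0.024,0,0,0,0,1],
  [0.039,-0.024,0,0,0,0,1],
  [0.039,-0.024,0,0,0,0,1],
  [0.039,-0.024,0,0,0,0,1],
  [0.039,-0.024,0,0,0,0,1],
  [0,0,0,0,0,0,1],
])

```text
t: 1.1
tcp_pos: [0.4478, -0.2991, 0.245]
tool_rot: [0.991, 0.134, 0.0, -0.001]
force: [-0.1, -0.6, 0.2]
finger_gap: 0.999
gripper_force: 0.0
```

```bash
cat >> h.py <<'E'
def go(x,y,z,yaw):
    from scipy.spatial.transform import Rotation as R
    s=manip.sense(); M=R.from_quat(s['tool_rot']).as_matrix()
    y0=np.degrees(np.arctan2(M[1,0],M[0,0])); G=R.from_euler('z',yaw,degrees=True).as_matrix()@np.diag([1,-1,-1.])
    print('at',s['tcp_pos'].round(4),'yaw',y0.round(2),'dtool mm',(M.T@(np.array([x,y,z])-s['tcp_pos'])*1000).round(1),'rotvec',np.degrees(R.from_matrix(M.T@G).as_rotvec()).round(2),'F',s['force'].round(1),'gap',round(s['finger_gap'],3),'gf',round(s['gripper_force'],1),'t',s['t'])
E
python3 - <<'E'
from h import *
d=snap('wrist','w_blue.png'); print(d['mount'],d['fov_y'],d['s']['t']); go(.544,-.016,.245,3.3)
E
```

```text
[[ 6.86797179e-04  9.49990306e-01  3.12278637e-01  7.84726353e-02]
 [ 9.99999764e-01 -6.43128026e-04 -2.42833219e-04 -3.15388192e-04]
 [-2.98540607e-05  3.12278730e-01 -9.49990523e-01 -1.30025530e-01]
 [ 0.00000000e+00  0.00000000e+00  0.00000000e+00  1.00000000e+00]] 60.5591926736552 1.1
at [ 0.4465 -0.3012  0.245 ] yaw 15.36 dtool mm [ 1.696e+02 -2.492e+02  1.000e-01] rotvec [-0.05  0.03 12.06] F [ 0.2  0.1 -0.5] gap 0.997 gf 0.0 t 1.15
```

View pics/w_blue.png

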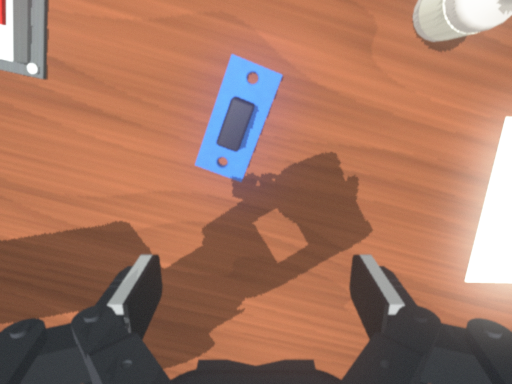

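The wrist view shows the blue plate at (238,117), with its holes at about (252,77) and (222,161).

```bash
cat >> h.py <<'E'
def holes(d,a,b,z):
    A=pt(d,*a,z);B=pt(d,*b,z); print('centre',((A+B)/2*1000).round(1),'sep',(np.linalg.norm(A-B)*1000).round(1),'ang',np.degrees(np.arctan2(*(A-B)[1::-1])).round(2))
E
python3 - <<'E'
from h import *
d=load('wrist'); holes(d,(252.3,77.2),(222.3,161),.012)
E
```

```text
centre [ 481.7 -267.8   12. ] sep 95.5 ang -5.45
```

>>> drive_tool([
  [0.024,-0.036,0,0,0,2,1],
  [0.025,-0.035,0,0,0,2,1],
  [0.023,-0.036,0,0,0,2,1],
  [0.022,-0.037,0,0,0,2,1],
  [0.022,-0.038,0,0,0,2,1],
  [0.022,-0.039,0,0,0,2,1],
  [0,0,0,0,0,0,1],
  [0,0,0,0,0,0,1],
])

```text
t: 1.95
tcp_pos: [0.5425, -0.0624, 0.245]
tool_rot: [1.0, 0.027, -0.0, 0.0]
force: [0.3, -0.3, -0.1]
finger_gap: 1.0
gripper_force: 0.0
```

```bash
python3 - <<'E'
from h import *
d=snap('wrist','w_base.png'); go(.555,.242,.245,17.7)
E
```

```text
at [ 0.5423 -0.0631  0.245 ] yaw 3.05 dtool mm [ 2.89e+01 -3.04e+02 -2.00e-01] rotvec [  0.02   0.06 -14.65] F [0.6 0.  0.2] gap 0.999 gf 0.0 t 2.0
```

View pics/w_base.png

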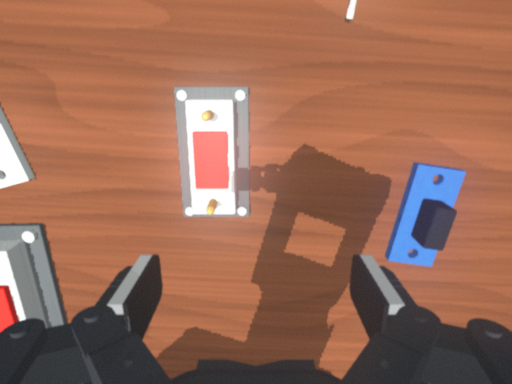

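The small base is at (211,155): the red pad centre is about (211,160), with dowels at (208,116) and (211,207). The blue plate's holes are at (438,180) and (412,253).

```bash
python3 - <<'E'
from h import *
d=load('wrist'); holes(d,(437.5,180),(412,253.3),.012)
im=d['image'].astype(int); V,U=np.mgrid[0:384,0:512]
box=(U>170)&(U<255)&(V>80)&(V<222)
red=box&(im[...,0]>180)&(im[...,1]<80)&(im[...,2]<80)
def rect(m,z):
    P=pt(d,U[m],V[m],z)*1000; (x,y),wh,a=cv2.minAreaRect(P[:,:2].astype('float32')); print('rect',round(x,1),round(y,1),np.round(wh,1),round(a,2),'mean',P.mean(0).round(1))
n,l,st,_=cv2.connectedComponentsWithStats(red.astype('uint8')); rect(l==1+np.argmax(st[1:,4]),.034)
w=box&(im.min(2)>195)
n,l,st,_=cv2.connectedComponentsWithStats(w.astype('uint8')); rect(l==1+np.argmax(st[1:,4]),.028)
c=cv2.resize(d['image'][85:220,170:255],None,fx=4,fy=4,interpolation=cv2.INTER_CUBIC)
d2=load('top');im=d2['image'][165:232,240:290]
c2=cv2.resize(im,None,fx=8,fy=8,interpolation=cv2.INTER_CUBIC)
o=np.zeros((540,800,3),'uint8');o[:540,:340]=c;o[:536,350:750]=c2;cv2.imwrite('pics/crop2.png',o[:,:,::-1])
E
```

```text
centre [ 480.3 -267.8   12. ] sep 95.6 ang -5.97Traceback (most recent call last):
  File "<stdin>", line 8, in <module>
    return _wrapfunc(a, 'argmax', axis=axis, out=out, **kwds)
    return bound(*args, **kwds)
ValueError: attempt to get argmax of an empty sequence
```

>>> drive_tool([
  [0,-0.039,0,0,0,-2,1],
  [0,-0.039,0,0,0,-2,1],
  [0.002,-0.039,0,0,0,-2,1],
  [0.003,-0.039,0,0,0,-2,1],
  [0,-0.039,0,0,0,-2,1],
  [0.002,-0.039,0,0,0,-2,1],
  [0,0,0,0,0,-2.6,1],
  [0,0,0,0,0,0,1],
  [0,0,0,0,0,0,1],
])

```text
t: 2.9
tcp_pos: [0.5173, 0.1686, 0.2453]
tool_rot: [0.988, 0.152, -0.0, 0.0]
force: [0.8, 0.3, -0.3]
finger_gap: 1.0
gripper_force: 0.0
```

```bash
python3 - <<'E'
from h import *
d=snap('wrist','w_plate.png'); go(.555,.242,.245,17.7)
im=d['image'].astype(int); V,U=np.mgrid[0:384,0:512]
w=(im.min(2)>170)&(V<240)
n,l,st,ce=cv2.connectedComponentsWithStats(w.astype('uint8'))
for k in range(1,n):
    if st[k,4]>1000:
        P=pt(d,U[l==k],V[l==k],.012)*1000;print(st[k],ce[k].round(1),cv2.minAreaRect(P[:,:2].astype('float32')))
E
```

```text
at [0.5173 0.1686 0.2453] yaw 17.46 dtool mm [ 58.  -58.8   0.2] rotvec [ 0.02  0.01 -0.24] F [ 0.6  0.3 -0.4] gap 0.999 gf 0.0 t 2.95
[ 169   42   61  122 5551] [200.3 101.3] ((552.9521484375, 241.7303466796875), (125.12049865722656, 57.50273513793945), 18.165407180786133)
[ 381  130   87  110 2388] [421.4 180.6] ((543.315185546875, -24.67209243774414), (139.06863403320312, 50.80113220214844), 3.010478973388672)
[ 128  216   63   24 1010] [155.2 229.7] ((392.82025146484375, 252.690185546875), (31.357046127319336, 72.87960052490234), 5.0158867835998535)
```

View pics/w_plate.png

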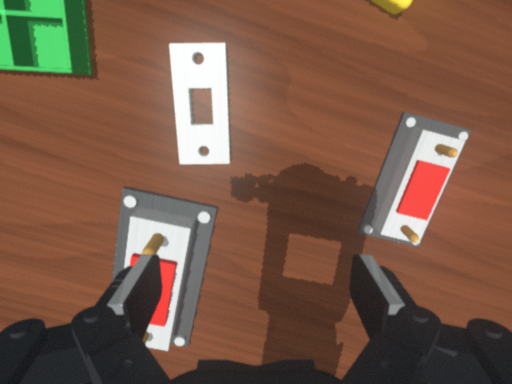

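The wrist view shows the aluminium plate at (200,103), with its holes at (198,58) and (204,151).

```bash
python3 - <<'E'
from h import *
from scipy.spatial.transform import Rotation as R
d=load('wrist'); holes(d,(198,58.3),(203.8,150.8),.012)
V,U=np.mgrid[0:384,0:512]
def rect(d,m,z,t):
    n,l,st,_=cv2.connectedComponentsWithStats(m.astype('uint8'));m=l==1+np.argmax(st[1:,4])
    P=pt(d,U[m],V[m],z)*1000; (x,y),wh,a=cv2.minAreaRect(P[:,:2].astype('float32')); print(t,round(x,1),round(y,1),np.round(wh,1),round(a,2),'mean',P.mean(0).round(1))
def an(d,im,box):
    im=im.astype(int); h=cv2.cvtColor(im.astype('uint8'),cv2.COLOR_RGB2HSV)
    m=box&(h[...,1]>190)&(im[...,0]>170)&((h[...,0]<6)|(h[...,0]>172)); rect(d,m,.034,'red')
    rect(d,box&((im.min(2)>150)|m),.028,'blk')
an(d,d['image'],(U>340)&(V>100)&(V<250))
E0=np.eye(4);E0[:3,:3]=R.from_euler('z',3.05,degrees=True).as_matrix()@np.diag([1,-1,-1.]);E0[:3,3]=[.5423,-.0631,.245]
d0=dict(d);d0['extrinsics']=E0@d['mount']; an(d0,cv2.imread('pics/w_base.png')[:,:,::-1],(U>170)&(U<255)&(V>80)&(V<222))
go(.5530,.2417,.245,18)
E
```

```text
centre [552.7 241.2  12. ] sep 95.9 ang 18.24Traceback (most recent call last):
  File "<stdin>", line 12, in <module>
  File "<stdin>", line 10, in an
  File "<stdin>", line 6, in rect
    return _wrapfunc(a, 'argmax', axis=axis, out=out, **kwds)
    return bound(*args, **kwds)
ValueError: attempt to get argmax of an empty sequence
```

```bash
cat > an.py <<'E'
from h import *
from scipy.spatial.transform import Rotation as R
V,U=np.mgrid[0:384,0:512]
def rect(d,m,z,t):
    n,l,st,_=cv2.connectedComponentsWithStats(m.astype('uint8'),connectivity=4);m=l==1+np.argmax(st[1:,4])
    P=pt(d,U[m],V[m],z)*1000; (x,y),wh,a=cv2.minAreaRect(P[:,:2].astype('float32')); print(t,m.sum(),round(x,1),round(y,1),np.round(wh,1),round(a,2),'mean',P.mean(0).round(1))
def an(d,im,box):
    im=im.astype(int)
    m=box&(im[...,0]>150)&(im[...,0]-im[...,1]>110)&(im[...,0]-im[...,2]>90); rect(d,m,.034,'red')
    rect(d,box&((im.min(2)>150)|m),.028,'blk')
E
python3 - <<'E'
from an import *
d=load('wrist'); print(d['image'][190,423])
an(d,d['image'],(U>340)&(V>100)&(V<250))
E0=np.eye(4);E0[:3,:3]=R.from_euler('z',3.05,degrees=True).as_matrix()@np.diag([1,-1,-1.]);E0[:3,3]=[.5423,-.0631,.245]
d0=dict(d);d0['extrinsics']=E0@d['mount']; an(d0,cv2.imread('pics/w_base.png')[:,:,::-1],(U>170)&(U<255)&(V>80)&(V<222))
go(.5530,.2417,.245,18)
E
```

```text
[251  80  72]
red 1766 541.5 -14.6 [60.8 36.2] 3.11 mean [542.3 -14.5  34. ]
blk 4367 544.5 -15.3 [135.7  49.5] 3.1 mean [545.4 -14.9  28. ]
red 1792 541.8 -15.3 [59.3 34.2] 3.09 mean [542.2 -15.2  34. ]
blk 8176 545.7 -17.4 [139.8  74.5] 3.09 mean [552.  -15.1  28. ]
at [0.5173 0.1686 0.2453] yaw 17.46 dtool mm [ 56.  -59.1   0.2] rotvec [ 0.02  0.01 -0.54] F [ 0.6  0.3 -0.4] gap 0.999 gf 0.0 t 2.95
```

>>> drive_tool([
  [0.028,-0.0295,0,0,0,-0.3,0.55],
  [0.028,-0.0295,0.02,0,0,-0.3,0.55],
  [0,0,0.045,0,0,0,0.55],
  [0,0,0.045,0,0,0,0.55],
  [0,0,0.045,0,0,0,0.55],
  [0,0,0.025,0,0,0,0.55],
  [0,0,0,0,0,0,0.55],
  [0,0,0,0,0,0,0.55],
  [0,0,0,0,0,0,0.55],
])

```text
t: 3.85
tcp_pos: [0.554, 0.2434, 0.0672]
tool_rot: [0.987, 0.158, 0.002, -0.0]
force: [-0.2, -0.1, 0.5]
finger_gap: 0.778
gripper_force: 0.0
```

```bash
python3 - <<'E'
from h import *
d=snap('wrist','w_p2.png'); go(.5528,.2415,.02,18.2); print(manip.finger_overhang)
E
```

```text
at [0.554  0.2436 0.0675] yaw 18.21 dtool mm [-2.   1.6 47.5] rotvec [ 0.02 -0.25  0.01] F [ 0.2 -0.6  1. ] gap 0.774 gf 0.0 t 3.9
0.014
```

View pics/w_p2.png

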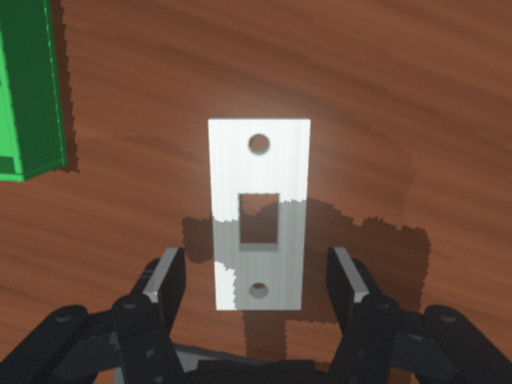

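The plate is centred between the fingers. Its holes are at (259,144) and (259,290).

```bash
python3 - <<'E'
from h import *
d=load('wrist'); holes(d,(259.2,144),(258.8,290),.012)
E
```

```text
centre [553.1 241.2  12. ] sep 96.2 ang 18.27
```

>>> drive_tool([
  [-0.002,0.001,0.02,0,-0.2,0,0.55],
  [0,0,0.015,0,0,0,0.55],
  [0,0,0.007,0,0,0,0.55],
  [0,0,0.005,0,0,0,0.55],
  [0,0,0.002,0,0,0,0.55],
  [0,0,0,0,0,0,0.55],
])

```text
t: 4.5
tcp_pos: [0.5506, 0.2421, 0.0163]
tool_rot: [0.987, 0.159, -0.002, 0.0]
force: [-0.5, -0.6, 0.2]
finger_gap: 0.771
gripper_force: 0.0
```

>>> drive_tool([
  [0.002,0,0.002,0,0,0,0.55],
  [0,0,0.001,0,0,0,0.55],
  [0,0,0,0,0,0,0.55],
])

```text
t: 4.8
tcp_pos: [0.5525, 0.2428, 0.0134]
tool_rot: [0.987, 0.159, -0.002, 0.0]
force: [-1.2, 0.2, -0.6]
finger_gap: 0.773
gripper_force: 0.0
```

No contact yet, so I close here with a firm grip.

>>> drive_tool([
  [0,0,0,0,0,0,-1],
  [0,0,0,0,0,0,-1],
  [0,0,0,0,0,0,-1],
  [0,0,0,0,0,0,-1],
  [0,0,0,0,0,0,-1],
], newtons=80)

```text
t: 5.3
tcp_pos: [0.5526, 0.2427, 0.0141]
tool_rot: [0.987, 0.159, -0.001, 0.0]
force: [-1.2, 0.3, 4.8]
finger_gap: 0.624
gripper_force: 84.4
```

>>> drive_tool([
  [0,0,-0.02,0,0,0,-1],
  [0,0,-0.04,0,0,0,-1],
  [0,0,-0.05,0,0,0,-1],
  [0,0,-0.05,0,0,0,-1],
  [-0.005,0.04,-0.02,0,0,3,-1],
  [-0.005,0.04,0,0,0,3,-1],
  [-0.005,0.04,0,0,0,3,-1],
  [-0.005,0.04,0,0,0,3,-1],
  [-0.005,0.03,0,0,0,3,-1],
  [0,0,0,0,0,0,-1],
])

```text
t: 6.3
tcp_pos: [0.5695, 0.0489, 0.193]
tool_rot: [1.0, 0.026, -0.002, 0.001]
force: [1.1, 0.1, -2.0]
finger_gap: 0.626
gripper_force: 84.7
```

```bash
python3 - <<'E'
from h import *
go(.457,-.020,.185,3.1)
E
```

```text
at [0.5695 0.0489 0.193 ] yaw 2.96 dtool mm [-115.9   62.9    8.6] rotvec [ 0.12  0.26 -0.14] F [ 1.1  0.1 -2. ] gap 0.626 gf 84.7 t 6.3
```

>>> drive_tool([
  [-0.034,0.02,0,0,0,0,-1],
  [-0.034,0.02,0,0,0,0,-1],
  [-0.034,0.02,0,0.1,0.2,-0.1,-1],
  [0,0,0,0,0,0,-1],
  [0,0,0,0,0,0,-1],
])

```text
t: 6.8
tcp_pos: [0.4711, -0.0128, 0.1939]
tool_rot: [1.0, 0.029, 0.0, -0.001]
force: [-0.6, 0.9, -2.4]
finger_gap: 0.628
gripper_force: 84.7
```

```bash
python3 - <<'E'
from an import *
d=snap('wrist'); go(.542,-.015,.12,3.1)
c=cv2.resize(d['image'],(800,600),interpolation=cv2.INTER_CUBIC); cv2.imwrite('pics/w_c1.png',c[:,:,::-1])
an(d,d['image'],(V<260)&(abs(U-256)<110))
E
```

```text
at [ 0.4723 -0.0128  0.1941] yaw 3.36 dtool mm [69.3  6.4 74.2] rotvec [-0.04 -0.1   0.26] F [ 1.1  0.3 -0.9] gap 0.623 gf 84.7 t 6.85
red 2741 544.3 -14.7 [54.7 35.1] 3.34 mean [546.6 -14.3  34. ]
blk 13167 451.3 -13.9 [122.5 127.6] 3.35 mean [465.1  -8.   28. ]
```

View pics/w_c1.png

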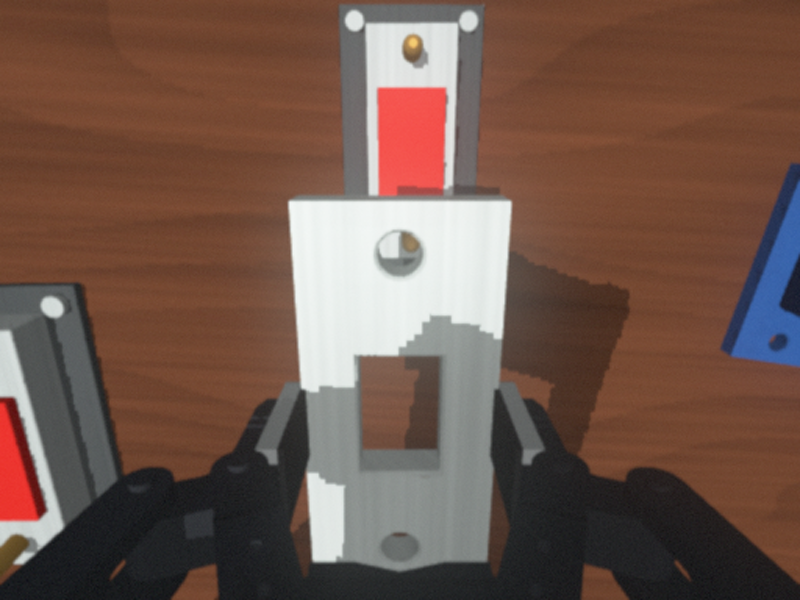

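The held plate's holes are at (400,252) and (400,546) in the enlarged picture. The far dowel tip is at about (414,40), and the pad's far edge runs from (378,88) to (446,88).

```bash
python3 - <<'E'
from an import *
d=load('wrist'); k=1.5625; s=d['s']; z=s['tcp_pos'][2]-.002
M=R.from_quat(s['tool_rot']).as_matrix()
holes(d,(400/k,252/k),(400/k,546/k),z)
c=(pt(d,400/k,252/k,z)+pt(d,400/k,546/k,z))/2; print('plate in tool mm',(M.T@(c-s['tcp_pos'])*1000).round(1), 'pose',s['tcp_pos'].round(4))
print('dowel tip',pt(d,414/k,40/k,.058)*1000,'foot',pt(d,412/k,60/k,.028)*1000)
A=pt(d,378/k,88/k,.034);B=pt(d,446/k,88/k,.034);print('red edge',A*1000,B*1000, 'ang',np.degrees(np.arctan2(*(A-B)[:2])))
E
```

```text
centre [471.4 -13.2 191.9] sep 96.3 ang 3.37
plate in tool mm [0.3 0.3 2. ] pose [ 0.4711 -0.0128  0.1939]
dowel tip [590.40626924 -12.71764799  58.        ] foot [585.51099966 -12.77855583  28.        ]
red edge [570.40918645   4.17848901  34.        ] [572.48088562 -31.3265415   34.        ] ang -3.3393911060337254
```

>>> drive_tool([
  [0.035,0.003,0.02,0,0,0.2,-1],
  [0.034,0.003,0.03,0,0,0,-1],
  [0,0,0.03,0,0,0,-1],
  [0,0,0.024,0,0,0,-1],
  [0,0,0,0,0,0,-1],
  [0,0,0,0,0,0,-1],
  [0,0,0,0,0,0,-1],
])

```text
t: 7.55
tcp_pos: [0.5421, -0.0149, 0.091]
tool_rot: [1.0, 0.028, 0.002, -0.0]
force: [0.5, -0.5, -1.4]
finger_gap: 0.629
gripper_force: 84.7
```

```bash
python3 - <<'E'
from an import *
d=snap('wrist'); go(.542,-.0153,.08,3.15)
c=cv2.resize(d['image'],(800,600),interpolation=cv2.INTER_CUBIC); cv2.imwrite('pics/w_c2.png',c[:,:,::-1])
E
```

```text
at [ 0.5421 -0.0149  0.0913] yaw 3.19 dtool mm [-0.1  0.3 11.3] rotvec [ 0.   -0.2   0.04] F [ 0.3 -0.6 -0.1] gap 0.631 gf 84.7 t 7.6
```

View pics/w_c2.png

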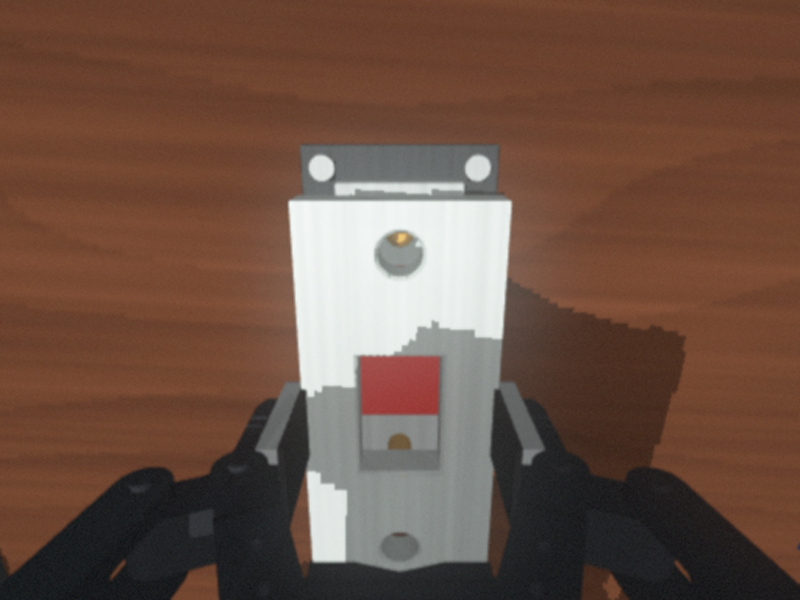

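The plate sits over the base and is laterally aligned: feet at 321 and 478, plate hole at 400. The dowel tip is visible in the far hole at (401,238).

```bash
python3 - <<'E'
from an import *
d=load('wrist'); k=1.5625; s=d['s']
M=R.from_quat(s['tool_rot']).as_matrix()
f=lambda u,v,z:(M.T@(pt(d,u/k,v/k,z)-s['tcp_pos'])*1000).round(1)
print('tip',f(401,238,.058),'hole',f(400,252,.089),f(400,546,.089),'red/near edge',f(399,415,.034))
E
```

```text
tip [45.9  0.6 33.2] hole [48.4  0.3  2.2] [-47.8   0.4   1.9] red/near edge [-32.9   0.   56.9]
```

>>> drive_tool([
  [-0.001,0,0.01,0,-0.2,0,-1],
  [0,0,0.006,0,0,0,-1],
  [0,0,0.004,0,0,0,-1],
  [0,0,0.004,0,0,0,-1],
  [0,0,0,0,0,0,-1],
])

```text
t: 8.1
tcp_pos: [0.5401, -0.0151, 0.0654]
tool_rot: [1.0, 0.027, -0.001, -0.0]
force: [2.0, 0.7, -1.9]
finger_gap: 0.622
gripper_force: 84.7
```

>>> drive_tool([
  [0,0,0.003,0,0,0,-1],
  [0,0,0.004,0,0,0,-1],
  [0,0,0.004,0,0,0,-1],
  [0,0,0,0,0,0,-1],
])

```text
t: 8.5
tcp_pos: [0.5402, -0.0151, 0.0545]
tool_rot: [1.0, 0.027, -0.001, -0.0]
force: [3.3, 2.1, -2.4]
finger_gap: 0.626
gripper_force: 84.8
```

>>> drive_tool([
  [0.0006,-0.0004,0.003,0,0,0,-1],
  [0,0,0.003,0,0,0,-1],
  [0,0,0.001,0,0,0,-1],
  [0,0,0,0,0,0,-1],
])

```text
t: 8.9
tcp_pos: [0.5402, -0.0147, 0.0482]
tool_rot: [1.0, 0.028, -0.002, -0.0]
force: [1.5, 0.2, 2.2]
finger_gap: 0.628
gripper_force: 85.1
```

>>> drive_tool([
  [0,0,0,0,0,0,0.55],
  [0,0,0,0,0,0,0.55],
  [0,0,0,0,0,0,0.55],
  [0,0,-0.02,0,0,0,0.55],
  [0,0,-0.04,0,0,0,0.55],
  [0,0,-0.05,0,0,0,0.55],
  [0,0,-0.04,0,0,0,0.55],
  [0,0,0,0,0,0,0.55],
  [0,0,0,0,0,0,0.55],
])

```text
t: 9.8
tcp_pos: [0.5406, -0.0147, 0.1987]
tool_rot: [1.0, 0.028, -0.001, -0.0]
force: [-0.1, -0.6, -0.6]
finger_gap: 0.775
gripper_force: 0.0
```

```bash
python3 - <<'E'
from an import *
d=snap('wrist')
im=d['image'].astype(int)
m=(im.min(2)>110)&(V<260)&(U>150)&(U<360); rect(d,m,.046,'plate'); n=m.sum()
P=pt(d,U,V); q=(abs(P[...,0]-.5402)<.045)&(abs(P[...,1]+.0148)<.02)&(P[...,2]>.038)
A=np.c_[P[q][:,:2]-[.54,-.015],np.ones(q.sum())]; print('top plane',np.linalg.lstsq(A,P[q][:,2],rcond=None)[0].round(4),q.sum())
for x,y in((.588,-.012),(.492,-.0175)):
    k=(abs(P[...,0]-x)<.012)&(abs(P[...,1]-y)<.012); print(np.percentile(P[k][:,2],[5,50,90,99]).round(4))
go(.4815,-.2678,.19,-5.8)
E
```

```text
plate 14640 547.7 -15.0 [146.  104.7] 2.02 mean [556.4 -13.7  46. ]
top plane [ 1.1546 -0.1884  0.1525] 7153
[0.0457 0.0476 0.0562 0.0597]
[0.0463 0.0477 0.0561 0.0598]
at [ 0.5397 -0.0145  0.1974] yaw 3.16 dtool mm [-72.  249.7   7.4] rotvec [-0.05  0.28  8.96] F [-0.4  0.6 -0.3] gap 0.777 gf 0.0 t 9.85
```

The cavity plate is seated on the pad, about 46 mm high, with both dowels standing proud of it at 58-60 mm. Next is the blue plate.

>>> drive_tool([
  [-0.012,0.041,0,0,0,1.5,0.2],
  [-0.012,0.041,0,0,0,1.5,0.2],
  [-0.012,0.041,0,0,0,1.5,0.2],
  [-0.011,0.041,0,0,0,1.5,0.2],
  [-0.009,0.041,0,0,0,1.5,0.2],
  [-0.009,0.041,0,0,0,1.5,0.2],
  [0,0,0.03,0,0.2,0,0.2],
  [0,0,0.03,0,0,0,0.2],
  [0,0,0,0,0,0,0.2],
  [0,0,0,0,0,0,0.2],
])

```text
t: 10.85
tcp_pos: [0.472, -0.2592, 0.1364]
tool_rot: [0.999, -0.051, -0.002, -0.002]
force: [0.1, -0.4, 0.7]
finger_gap: 0.601
gripper_force: 0.0
```

```bash
cat > blue.py <<'E'
from an import *
def blue(d,z):
    im=d['image'].astype(int); m=(im[...,2]-im[...,0]>60); n,l,st,ce=cv2.connectedComponentsWithStats(m.astype('uint8')); m=l==1+np.argmax(st[1:,4])
    # holes = interior contours
    c,h=cv2.findContours(m.astype('uint8'),cv2.RETR_CCOMP,cv2.CHAIN_APPROX_NONE)
    for i,k in enumerate(c):
        if h[0][i][3]>=0 and cv2.contourArea(k)>15: (u,v),wh,a=cv2.minAreaRect(k); print('hole px',round(u,1),round(v,1),np.round(wh,1))
    rect(d,m,z,'blue')
E
python3 - <<'E'
from blue import *
d=snap('wrist'); blue(d,.012); go(.4815,-.2678,.031,-5.8)
E
```

```text
hole px 264.5 226.5 [13.  9.]
hole px 266.0 182.0 [34. 74.]
hole px 265.3 111.8 [15.6 16.3]
blue 8093 480.9 -267.5 [ 56.4 124.3] 84.26 mean [ 488.6 -268.1   12. ]
at [ 0.4729 -0.2597  0.1375] yaw -5.82 dtool mm [  9.5   7.3 106.5] rotvec [-0.07  0.07 -0.02] F [0.6 0.5 0. ] gap 0.6 gf 0.0 t 10.9
```

>>> drive_tool([
  [0.009,0.0072,0.01,0,0,0,0.2],
  [0,0,0.03,0,0,0,0.2],
  [0,0,0.03,0,0,0,0.2],
  [0,0,0.025,0,0,0,0.2],
  [0,0,0.01,0,0,0,0.2],
  [0,0,0,0,0,0,0.2],
  [0,0,0,0,0,0,0.2],
])

```text
t: 11.6
tcp_pos: [0.4822, -0.2688, 0.0337]
tool_rot: [0.999, -0.051, 0.001, 0.001]
force: [-0.1, -0.5, -0.2]
finger_gap: 0.602
gripper_force: 0.0
```

>>> drive_tool([
  [0,-0.001,0.002,0,0,0,0.2],
  [0,0,0,0,0,0,-1],
  [0,0,0,0,0,0,-1],
  [0,0,0,0,0,0,-1],
  [0,0,0,0,0,0,-1],
  [0,0,0,0,0,0,-1],
  [0,0,0,0,0,0,-1],
], newtons=90)

```text
t: 12.3
tcp_pos: [0.4819, -0.2674, 0.032]
tool_rot: [0.999, -0.051, 0.001, 0.0]
force: [-1.3, 0.5, 6.0]
finger_gap: 0.265
gripper_force: 89.3
```

>>> drive_tool([
  [0,0,-0.02,0,0,0,-1],
  [0,0,-0.04,0,0,0,-1],
  [0,0,-0.05,0,0,0,-1],
  [0,0,-0.04,0,0,0,-1],
  [0.005,-0.04,0,0,0,-1.5,-1],
  [0.005,-0.04,0,0,0,-1.5,-1],
  [0.005,-0.04,0,0,0,-1.5,-1],
  [0.005,-0.04,0,0,0,-1.5,-1],
  [0,0,0,0,0,0,-1],
  [0,0,0,0,0,0,-1],
])

```text
t: 13.3
tcp_pos: [0.511, -0.1078, 0.1808]
tool_rot: [1.0, 0.003, -0.0, -0.0]
force: [-0.6, -0.7, -2.1]
finger_gap: 0.263
gripper_force: 88.9
```

```bash
python3 - <<'E'
from blue import *
d=snap('wrist'); s=d['s']; blue(d,s['tcp_pos'][2]-.020); go(.5402,-.0148,.13,3.17)
E
```

```text
hole px 254.8 153.3 [24.  24.7]
blue 11691 540.3 -107.7 [64.4 56.5] 0.34 mean [ 547.7 -107.5  160.8]
at [ 0.5113 -0.1089  0.1809] yaw 0.2 dtool mm [ 29.2 -94.   50.9] rotvec [ 0.01 -0.   -2.97] F [ 0.2 -0.1 -2.7] gap 0.265 gf 88.9 t 13.35
```

```bash
python3 - <<'E'
from blue import *
d=load('wrist'); s=d['s'];M=R.from_quat(s['tool_rot']).as_matrix()
print((M.T@(pt(d,254.8,153.3,s['tcp_pos'][2]-.020)-s['tcp_pos'])*1000).round(1),(M.T@(np.array([.5403+.03218,-.1077,.1608])-s['tcp_pos'])*1000).round(1))
E
```

```text
[48.1 -0.2 20. ] [61.5  0.2 20. ]
```

>>> drive_tool([
  [0.008,-0.032,0,0,0,-1,-1],
  [0.008,-0.032,0,0,0,-1,-1],
  [0.008,-0.031,0,0,0,-0.9,-1],
  [0,0,0.02,0,0,0,-1],
  [0,0,0.02,0,0,0,-1],
  [0,0,0,0,0,0,-1],
  [0,0,0,0,0,0,-1],
  [0,0,0,0,0,0,-1],
])

```text
t: 14.15
tcp_pos: [0.5342, -0.0145, 0.1418]
tool_rot: [1.0, 0.026, 0.001, 0.0]
force: [0.3, -0.8, -3.0]
finger_gap: 0.265
gripper_force: 89.1
```

```bash
python3 - <<'E'
from blue import *
d=snap('wrist'); s=d['s']; go(.5402,-.0148,.13,3.17)
c=cv2.resize(d['image'],(800,600),interpolation=cv2.INTER_CUBIC); cv2.imwrite('pics/w_c3.png',c[:,:,::-1])
E
```

```text
at [ 0.5343 -0.0143  0.142 ] yaw 2.98 dtool mm [ 5.9  0.8 12. ] rotvec [ 0.02 -0.12 -0.19] F [ 0.9  0.2 -2.1] gap 0.263 gf 89.1 t 14.2
```

>>> drive_tool([
  [0.006,0.001,0.02,0,-0.1,-0.2,-1],
  [0,0,0.02,0,0,0,-1],
  [0,0,0.004,0,0,0,-1],
  [0,0,0,0,0,0,-1],
  [0,0,0,0,0,0,-1],
])

```text
t: 14.7
tcp_pos: [0.54, -0.0143, 0.0979]
tool_rot: [1.0, 0.028, -0.0, 0.0]
force: [-0.2, -0.2, -2.5]
finger_gap: 0.264
gripper_force: 89.1
```

```bash
python3 - <<'E'
from blue import *
go(.5404,-.0152,.09,3.17)
E
```

```text
at [ 0.54   -0.0143  0.0979] yaw 3.25 dtool mm [0.3 0.9 7.9] rotvec [0.01 0.01 0.08] F [-0.2 -0.2 -2.5] gap 0.264 gf 89.1 t 14.7
```

>>> drive_tool([
  [0.0003,0.0008,0.004,0,0,0,-1],
  [0,0,0.004,0,0,0,-1],
  [0,0,0.003,0,0,0,-1],
  [0,0,0.002,0,0,0,-1],
  [0,0,0,0,0,0,-1],
])

```text
t: 15.2
tcp_pos: [0.5406, -0.0149, 0.0839]
tool_rot: [1.0, 0.028, 0.0, -0.0]
force: [1.5, 0.7, -3.3]
finger_gap: 0.267
gripper_force: 89.1
```

Underside is at 52 mm, past the dowel taper, with no jamming. I continue down.

>>> drive_tool([
  [0,0,0.002,0,0,0,-1],
  [0,0,0.002,0,0,0,-1],
  [0,0,0.002,0,0,0,-1],
  [0,0,0,0,0,0,-1],
])

```text
t: 15.6
tcp_pos: [0.5408, -0.0149, 0.078]
tool_rot: [1.0, 0.028, 0.0, 0.0]
force: [3.7, 1.5, -2.2]
finger_gap: 0.266
gripper_force: 89.4
```

>>> drive_tool([
  [0.0006,-0.0003,0.002,0,0,0,-1],
  [0,0,0.002,0,0,0,-1],
  [0,0,0.001,0,0,0,-1],
  [0,0,0,0,0,0,-1],
])

```text
t: 16.0
tcp_pos: [0.5409, -0.0148, 0.074]
tool_rot: [1.0, 0.029, -0.0, 0.0]
force: [1.7, 0.1, 6.3]
finger_gap: 0.26
gripper_force: 90.4
```

>>> drive_tool([
  [0,0,0.001,0,0,0,-1],
  [0,0,0.001,0,0,0,-1],
  [0,0,0.001,0,0,0,-1],
  [0,0,0,0,0,0,-1],
])

```text
t: 16.4
tcp_pos: [0.5408, -0.0148, 0.072]
tool_rot: [1.0, 0.029, 0.0, 0.0]
force: [-0.4, 0.9, 13.6]
finger_gap: 0.266
gripper_force: 91.6
```

>>> drive_tool([
  [0,0,0.001,0,0,0,-1],
  [0,0,0.0005,0,0,0,-1],
  [0,0,0,0,0,0,-1],
  [0,0,0,0,0,0,-1],
])

```text
t: 16.8
tcp_pos: [0.5408, -0.0148, 0.0719]
tool_rot: [1.0, 0.029, 0.0, 0.0]
force: [-2.8, 1.3, 24.3]
finger_gap: 0.268
gripper_force: 93.0
```

```bash
python3 - <<'E'
from blue import *
d=snap('scene'); s=manip.sense(); print(s['force'],s['ft_torque'],s['tcp_pos'],s['tool_rot'])
P=pt(d,U,V); im=d['image'].astype(int)
q=(im[...,2]-im[...,0]>60)&(abs(P[...,0]-.5408)<.08)&(abs(P[...,1]+.0148)<.04)
print(q.sum(),np.percentile(P[q][:,2],[5,25,50,75,95]).round(4))
c=cv2.resize(d['image'][120:235,185:300],None,fx=5,fy=5,interpolation=cv2.INTER_CUBIC); cv2.imwrite('pics/fin.png',c[:,:,::-1])
E
```

```text
[-2.92146904  0.78964333 24.12929181] [ 0.109098    0.3737373  -0.08671333] [ 0.54083243 -0.01482085  0.07197453] [9.99590859e-01 2.85973306e-02 3.23560836e-04 4.49748430e-04]
382 [0.0452 0.05   0.0514 0.0524 0.0546]
```

View pics/fin.png

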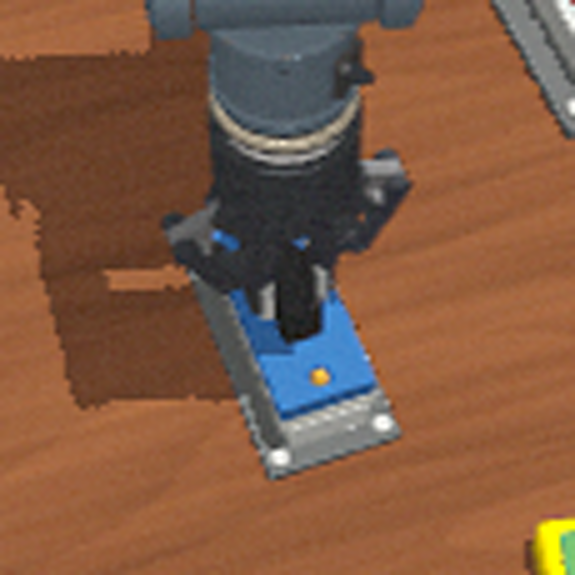

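The blue plate is over the dowel at (320,377), flat on the pile. Its top measures 51.4 mm (52 mm when closed). The last 11 N of push moved it only 0.1 mm, so it is hard home with a 24 N hold.

```bash
python3 -c "
from station import manip
print(manip.sign_off())"
```

```text
the job is handed in; nothing more can be done
None
```

The mould is closed and handed in at about 17 s: cavity plate, then blue top plate, on the small base's dowels, with the gripper still holding it shut at about 24 N.

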